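# Lay out the stone setter's tools beside the clamped ring in order of use

## Task

Get the bench ready for setting a stone in the clamped ring: move the four tools one by one from the reddish-brown storage rest to the empty pale bench rest, one tool to a notch, in the order they will be used, starting at the notch next to the ring clamp: handpiece (drill the seat), tweezers (put the stone in), graver (raise the beads), brass brush (clean up). Each tool must lie down in its notch across both rails, about centred on them; lay it down gently rather than dropping it, and do not shift the ring clamp.

Things in the scene. Friction and masses are not known exactly. Their poses are not given: they have to be found in the camera images.
- handpiece: drill handpiece, silver-white, rear end black, thickest: 186 mm long, 28 mm thick, 0.17 kg. Origin mid-length on the underside; y along it to the slim nose (starts away from robot), z up. Barrel 22 mm wide, 28 high at y -72 to -12 mm; nose 14 mm wide, 15 high, axis 14 above origin, y -11 to 61. In a notch its nose dips 0.12 rad, origin 29 mm above bench. Pinch at y = -18 mm, near its balance
- tweezers: slim pointed steel tweezers, rigid, 136 mm long, 12 mm wide in the middle, 10 mm high, 0.02 kg. Origin mid-length on the underside, y along them, z up. In a notch the origin is 30 mm above the bench. Pinch across the middle
- graver: graver: thin straight tool 170 mm long, 13 mm wide and high, bright metal ends, dark brown handle in the middle, 0.045 kg. Origin mid-length on the underside, y along it, z up. In a notch the origin is 30 mm above the bench. Pinch across the middle
- brass_brush: wooden brush with brass bristles on one end, 150 mm long, 18 mm wide, 0.03 kg; flat wooden body 8 mm thick, bristles stand up to 21 mm. Origin mid-length on the underside, y along it, z up. In a notch the origin is 31 mm above the bench. Pinch the wood across the middle
- storage_rest: storage rest, reddish-brown wood, fixed; holds the four tools at the start, in any order, one to a notch, lying along its x. Same form, size, notches and frame as bench_rest
- bench_rest: pale wooden rest, empty, fixed, 100 mm (x) x 204 (y) x 45 high. Board, top 8 mm up, with two toothed rails along y at x = +-42 mm, 12 mm thick, 72 mm clear between. Four notches, centres y = -72, -24, 24, 72 mm: flat floor 16 mm wide, 30 mm above bench; 45 degree flanks centre a tool set down up to 10 mm off. Tools lie along x. Origin: on the bench under its middle, x away from robot
- ring_clamp: wooden ring clamp with a small ring in its jaws, lying on the bench parallel to the tools, just beyond one end (y = +135 or -135 mm) of the bench rest: 130 mm long, 26 mm wide, 24 mm high, loose, 0.07 kg. Origin mid-length on the underside, y along it, z up

How it is judged:
At the end, for the whole second after the job is handed in: From the ring clamp outward the bench rest holds handpiece, tweezers, graver, brush, each within 12 mm of its notch line, 25 mm of the middle lengthways, 0.25 rad of the rest's x (either way), origin 20 to 40 mm high, at rest; ring clamp within 30 mm of its start (((y of ring_clamp in the frame of bench_rest above 0.05 m and (y of handpiece in the frame of bench_rest between 0.06 and 0.084 m and x of handpiece in the frame of bench_rest between -0.025 and 0.025 m and z of handpiece in the frame of bench_rest between 0.02 and 0.04 m and angle between the y axis of handpiece and the x axis of bench_rest, either way round below 0.25 rad) and (y of tweezers in the frame of bench_rest between 0.012 and 0.036 m and x of tweezers in the frame of bench_rest between -0.025 and 0.025 m and z of tweezers in the frame of bench_rest between 0.02 and 0.04 m and angle between the y axis of tweezers and the x axis of bench_rest, either way round below 0.25 rad) and (y of graver in the frame of bench_rest between -0.036 and -0.012 m and x of graver in the frame of bench_rest between -0.025 and 0.025 m and z of graver in the frame of bench_rest between 0.02 and 0.04 m and angle between the y axis of graver and the x axis of bench_rest, either way round below 0.25 rad) and (y of brass_brush in the frame of bench_rest between -0.084 and -0.06 m and x of brass_brush in the frame of bench_rest between -0.025 and 0.025 m and z of brass_brush in the frame of bench_rest between 0.02 and 0.04 m and angle between the y axis of brass_brush and the x axis of bench_rest, either way round below 0.25 rad)) or (y of ring_clamp in the frame of bench_rest below -0.05 m and (y of handpiece in the frame of bench_rest between -0.084 and -0.06 m and x of handpiece in the frame of bench_rest between -0.025 and 0.025 m and z of handpiece in the frame of bench_rest between 0.02 and 0.04 m and angle between the y axis of handpiece and the x axis of bench_rest, either way round below 0.25 rad) and (y of tweezers in the frame of bench_rest between -0.036 and -0.012 m and x of tweezers in the frame of bench_rest between -0.025 and 0.025 m and z of tweezers in the frame of bench_rest between 0.02 and 0.04 m and angle between the y axis of tweezers and the x axis of bench_rest, either way round below 0.25 rad) and (y of graver in the frame of bench_rest between 0.012 and 0.036 m and x of graver in the frame of bench_rest between -0.025 and 0.025 m and z of graver in the frame of bench_rest between 0.02 and 0.04 m and angle between the y axis of graver and the x axis of bench_rest, either way round below 0.25 rad) and (y of brass_brush in the frame of bench_rest between 0.06 and 0.084 m and x of brass_brush in the frame of bench_rest between -0.025 and 0.025 m and z of brass_brush in the frame of bench_rest between 0.02 and 0.04 m and angle between the y axis of brass_brush and the x axis of bench_rest, either way round below 0.25 rad))) and linear speed of each of handpiece, tweezers, graver, brass_brush below 0.03 m/s and distance of ring_clamp from where it was at the start of the episode below 0.03 m); the robot touches nothing.
It fails at once if the ring clamp is shifted by more than 30 mm (distance of ring_clamp from where it was at the start of the episode above 0.03 m).
It fails at once if the handpiece is dropped (falls free faster than 0.8 m/s, about 3 cm) (linear speed of handpiece above 0.8 m/s and contact force between handpiece and the fingers below 0.3 N).
It fails at once if the tweezers is dropped (falls free faster than 0.8 m/s, about 3 cm) (linear speed of tweezers above 0.8 m/s and contact force between tweezers and the fingers below 0.3 N).
It fails at once if the graver is dropped (falls free faster than 0.8 m/s, about 3 cm) (linear speed of graver above 0.8 m/s and contact force between graver and the fingers below 0.3 N).
It fails at once if the brass brush is dropped (falls free faster than 0.8 m/s, about 3 cm) (linear speed of brass_brush above 0.8 m/s and contact force between brass_brush and the fingers below 0.3 N).
It also fails if it takes over 90 s, if anything falls off the work surface, if the arm or the gripper's body presses on something with over 40 N, if the wrist force passes 120 N, or if a joint passes its speed limit or range.

## Robot

A 6-joint arm with a two-finger parallel gripper is mounted at the origin on a cart in front of the work surface, level with it; the furniture and walls round the work are solid. World frame = base frame: x ahead of the robot, y to its left, z up, the work surface at z = 0. Lengths are in m, angles in rad, forces in N, time in s.
With the tool pointing down it reaches from about 0.3 to 0.875 m from the base axis. Payload 6.4 kg.
Tool frame: the origin (TCP) lies midway between the tips of the shut fingers; the grasp point (between the pads) lies 19 mm behind it; y points along the fingers, x is the direction in which the jaws open and shut, and the axes are right-handed (so a half turn about y gives the same grasp; the last joint's range is limited). The gripper opens to 85 mm and grips with 20 to 120 N. Pads are 22 mm wide; open, the fingers measure 114 mm over their backs; the gripper's body (76 mm by 85 mm) begins 54 mm behind the grasp point. The pads swing forward as they close: fully open they stand 13 mm farther back than shut.
Start: joints at [0.964, 0.181, 1.607, -0, 1.354, -0.206], TCP at [0.224, 0.529, 0.231] pointing down, gripper open.
Joint ranges: [-2.99, 2.99], [-0.89, 2.07], [0.3, 2.58], [-1.14, 4.28], [0, 2.63], [-3.12, 3.12]. Speed limits (rad/s): [2.57, 2.57, 3.01, 3.14, 3.14, 3.14].

## Interface

Orientations are given as a unit quaternion [w, x, y, z].
In Python, from bench import ctrl gives the robot as it stands.
- The arm moves only by the tool step_arm, never from a script. Its argument "commands" is a list of rows, each a list of 7 numbers: the turn, a rotation vector about the tool's x, y, z in units of 6 degrees (1.0 is 6 degrees), then the shift along the tool's x, y, z in units of 30 mm (1.0 is 30 mm), then the opening, from 0 (shut) to 1 (fully open). A call has 1 to 10 rows; each row shifts and turns the commanded pose from where the row before left it, along the tool's axes as they then stand; what a row does not reach is not made up. A row lasts 1/10 s, in which the tool goes at most 50 mm and 8.59 degrees, less where a joint would pass 70% of its speed; a pose out of reach is approached as far as the arm can. A call with a number of a shift or a turn outside -1 to 1 is refused whole. A call with a gripper value outside its range is refused whole. The fingers move at their own pace and stop on an object; the grip force is fixed at half the most. Time passes only in rows, so rows that do not move let the fingers close. It gives the time, the measured TCP pose, the force and the opening at its end, in the units of the state.
- ctrl.get_obs(): the state, without advancing time (a new reading comes with each control period).
- ctrl.camera(name): name is "scene" or "top"; returns (picture, depth): 480x640x3 uint8, blue, green, red; 480x640 float32, m along the optical axis (not along the pixel's ray), 0 where there is no reading.
- ctrl.get_calibration(name): a dict with "intrinsics" (3x3 intrinsics, pixels), "D" ([k1, k2, p1, p2, k3] as OpenCV has them; the pictures are not rectified), "R" (3x3) and "t" (3): a world point X has camera coordinates R X + t. Camera axes: x right, y down, z forward; pixel columns grow to the right and rows downward; lengths in m; the calibration is good to about 2 mm. A picture is of the moment at which its call begins. get_calibration takes no time and is no camera call.
- ctrl.hand_in(): hands the job in, once; it reports no verdict.
Trained networks look in the newest picture that a camera, given by its name, has taken for a name from the list of things; names that differ only in an ending like _2 or _b are one class to them, and where a whole thing is asked for, a point or a joint stands for the part that bears it (a point fixed in the world has none). Each returns a list of dicts, best first, with "p" (0 to 1); they miss things now and then, are a little off and sometimes report something else, mostly with a low value. They report only what shows in the picture. A call takes as long as a camera call.
- ctrl.boxes_of(thing, camera): "point" ([x, y, z] in m, in the coordinates of the camera as it stood for that picture, good to about 4 mm: the middle of the surface that is visible of it).
- ctrl.silhouettes(thing, camera): "pixels" (480x640 bool, what is visible of it).
The state is a dict: "time_s": time; "q": joint angles; "dq": joint speeds; "joint_efforts": joint torques, N m; "eef_pos": TCP position; "eef_rot": TCP orientation; "wrist_force": force on the tool from outside, world axes, zero at the start; "torque": the same for the moment, N m; "opening": opening from 0.0 (shut) to 1.0 (fully open).
Only numpy, scipy, OpenCV 4.12 (cv2) and the standard library are available. Lean on these libraries where they do the work, as an engineer would, in place of code of your own. Each camera call takes 0.05 s, during which the arm holds its last target.

## Working session

There is one attempt and no reset: what is moved stays moved. The work goes in short steps, Python scripts to look and compute and a tool call to move; the robot and the scene stay as the last step left them, time stands still between calls to the robot, and variables do not carry over. Pictures are saved under pics/ and viewed, and the job is handed in when it is done.

Besides the shell and the picture viewer there is one more tool, called after "Request:" in YAML: its name, and indented under it one key for each argument. step_arm: Moves the arm, as the interface text tells. Its arguments: {"type":"object","properties":{"commands":{"type":"array"}},"required":["commands"]}

```bash
ls; mkdir -p pics
python3 - <<'E'
from bench import ctrl
import cv2,numpy as np
o=ctrl.get_obs();print(o)
for n in("scene","top"):
    im,d=ctrl.camera(n);cv2.imwrite(f"pics/{n}0.png",im);np.save(f"{n}_d.npy",d)
    c=ctrl.get_calibration(n);print(n,c["intrinsics"],c["D"],c["R"],c["t"])
E
```

```text
pics
{'time_s': 0.0, 'q': array([ 9.63687439e-01,  1.81580286e-01,  1.60799661e+00, -7.95195060e-06,
        1.35381144e+00, -2.06328181e-01]), 'dq': array([ 1.14018249e-03, -1.11564664e-03, -1.43112389e-03,  6.35932299e-05,
       -3.80684892e-04,  8.46890786e-04]), 'joint_efforts': array([ 5.08635057e-04, -4.44868362e+01, -3.51347888e+01, -2.44517905e-04,
        8.92830634e-03,  3.23664347e-05]), 'eef_pos': array([0.2240071 , 0.52896965, 0.2303676 ]), 'eef_rot': array([-0.58928259,  0.5897571 ,  0.38988   , -0.39105776]), 'wrist_force': array([0.41904605, 0.12084589, 0.56658377]), 'torque': array([-0.0265309 , -0.04456956,  0.00500797]), 'opening': 0.9980849967072611}
scene [[475.98904853   0.         327.24976367]
 [  0.         475.98904853 234.13239876]
 [  0.           0.           1.        ]] [-0.04000461  0.          0.          0.          0.        ] [[ 0.83168033 -0.55523996 -0.0040525 ]
 [-0.40416764 -0.60035609 -0.69008774]
 [ 0.38073134  0.57557029 -0.72371437]] [-0.45293401  0.28198246  0.70220262]
top [[594.71098219   0.         309.94074927]
 [  0.         594.71098219 242.05566891]
 [  0.           0.           1.        ]] [-0.06990335  0.          0.          0.          0.        ] [[ 0.02873294 -0.99953274 -0.01042685]
 [-0.98540828 -0.02657313 -0.16812017]
 [ 0.16776454  0.0151053  -0.98571136]] [-0.02273509  0.56187084  0.87019068]
```

View pics/scene0.png

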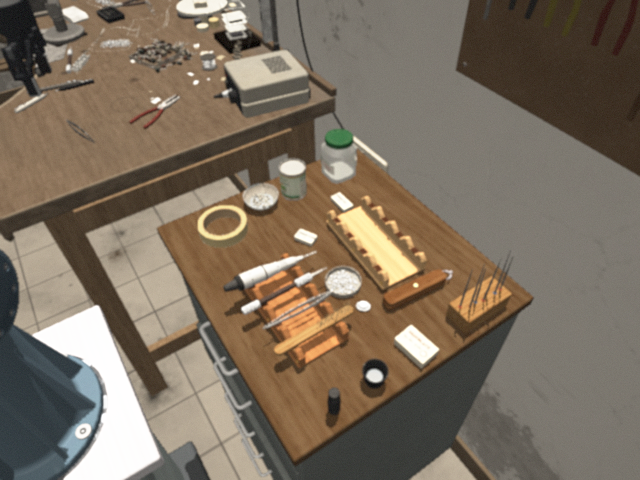

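View pics/top0.png

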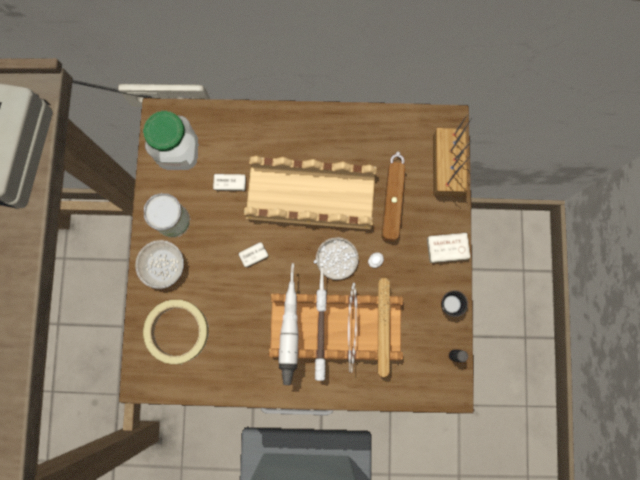

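```bash
cat > h.py <<'E'
from bench import ctrl
import cv2,numpy as np
def world(cam,mask,d):
    c=ctrl.get_calibration(cam);K=np.array(c["intrinsics"]);D=np.array(c["D"],float);R=np.array(c["R"]);t=np.array(c["t"])
    v,u=np.nonzero(mask&(d>0));z=d[v,u].astype(float)
    p=cv2.undistortPoints(np.stack([u,v],1).astype(float)[:,None],K,D)[:,0]
    P=np.c_[p*z[:,None],z]
    return (P-t)@R
def proj(cam,X):
    c=ctrl.get_calibration(cam);K=np.array(c["intrinsics"]);D=np.array(c["D"],float);R=np.array(c["R"]);t=np.array(c["t"])
    return cv2.projectPoints(np.asarray(X,float),cv2.Rodrigues(R)[0],t,K,D)[0][:,0]
def see(cam,thing,d):
    s=ctrl.silhouettes(thing,cam)
    if not s: return None,0
    return world(cam,np.array(s[0]["pixels"]),d),s[0]["p"]
def pca(P):
    xy=P[:,:2].astype(np.float32); r=cv2.minAreaRect(xy); b=cv2.boxPoints(r)
    e=[b[1]-b[0],b[2]-b[1]];e=max(e,key=np.linalg.norm)
    return np.array(r[0]),sorted(r[1]),np.arctan2(e[1],e[0])
E
python3 - <<'E'
from h import *
for cam in("top","scene"):
    im,d=ctrl.camera(cam)
    for n in("handpiece","tweezers","graver","brass_brush","storage_rest","bench_rest","ring_clamp"):
        P,p=see(cam,n,d)
        if P is None: print(cam,n,None);continue
        lo=0.035 if 'rest' in n else 0.012
        hi=.06 if 'rest' in n else 0.09
        Q=P[(P[:,2]>lo)&(P[:,2]<hi)]
        c,s,a=pca(Q)
        print(cam,n,round(p,2),len(P),len(Q),"c",c.round(4),"size",np.round(s,4),"ang",round(np.degrees(a),1),"z",np.percentile(P[:,2],[2,50,98]).round(4))
E
```

```text
top handpiece 0.82 1448 1380 c [0.4359 0.0226] size [0.0291 0.1771] ang -0.0 z [0.0006 0.0545 0.063 ]
top tweezers None
top graver 0.8 713 673 c [ 0.4308 -0.0256] size [0.0123 0.1515] ang 0.6 z [0.006  0.0415 0.0455]
top brass_brush 0.61 1073 1057 c [ 0.4366 -0.123 ] size [0.0181 0.1486] ang 0.9 z [0.0319 0.0389 0.0456]
top storage_rest 0.91 6201 1059 c [ 0.4357 -0.0512] size [0.0963 0.1973] ang -89.7 z [0.0051 0.0095 0.0438]
top bench_rest 0.86 7774 819 c [ 0.6485 -0.0042] size [0.0962 0.196 ] ang 86.9 z [0.0053 0.0097 0.0428]
top ring_clamp 0.62 1370 1283 c [ 0.6484 -0.1396] size [0.0261 0.1486] ang -5.2 z [0.0049 0.022  0.0257]
scene handpiece 0.68 1027 992 c [0.4309 0.022 ] size [0.0378 0.1663] ang 9.1 z [0.0081 0.0527 0.0624]
scene tweezers 0.95 526 422 c [ 0.4382 -0.0727] size [0.024  0.1256] ang 3.1 z [0.0043 0.035  0.0407]
scene graver 0.68 476 468 c [ 0.4248 -0.0259] size [0.0185 0.1363] ang -0.5 z [0.0325 0.0413 0.0451]
scene brass_brush 0.9 969 930 c [ 0.4369 -0.1188] size [0.0298 0.1474] ang -0.5 z [0.0088 0.0391 0.048 ]
scene storage_rest 0.73 4175 601 c [ 0.4338 -0.0527] size [0.1009 0.1947] ang -90.0 z [0.006  0.0098 0.0436]
scene bench_rest 0.76 4615 476 c [ 0.6497 -0.0091] size [0.097  0.1942] ang 87.1 z [0.0062 0.0103 0.0427]
scene ring_clamp 0.57 1101 927 c [ 0.6477 -0.1425] size [0.0285 0.1455] ang -6.1 z [0.0046 0.0217 0.0247]
```

Run:
```python
from h import *
im,d=ctrl.camera("top")
def rest(c,yaw,col):
    R=np.array([[np.cos(yaw),-np.sin(yaw)],[np.sin(yaw),np.cos(yaw)]])
    def L(a,b,z):
        X=[np.r_[np.array(c)+R@np.array(q),z] for q in(a,b)]
        p=proj("top",X)*2
        cv2.line(big,tuple(int(v) for v in p[0]),tuple(int(v) for v in p[1]),col,1)
    for y in(-.072,-.024,.024,.072): L((-.05,y),(.05,y),.03)
    for x in(-.048,.048): L((x,-.102),(x,.102),.045)
    for y in(-.102,.102): L((-.048,y),(.048,y),.045)
big=cv2.resize(im,None,fx=2,fy=2,interpolation=cv2.INTER_CUBIC)
rest((.435,-.0495),np.radians(0.2),(0,255,0));rest((.649,-.0055),np.radians(-3),(255,0,0))
cv2.imwrite("pics/ov1.png",big[280:820,420:900])
for n in("handpiece","graver","brass_brush","ring_clamp","tweezers"):
    P,p=see("top",n,d)
    if P is None: continue
    Q=P[P[:,2]>.02] if n!="ring_clamp" else P
    print(n,"x",Q[:,0].min().round(4),Q[:,0].max().round(4),"y",np.percentile(Q[:,1],[1,50,99]).round(4))
    if n in("handpiece","graver","brass_brush"):
        for x in np.arange(.34,.54,.01):
            S=Q[abs(Q[:,0]-x)<.005]
            if len(S): print("  %.2f y %.4f w %.4f zmax %.4f"%(x,(S[:,1].min()+S[:,1].max())/2,np.ptp(S[:,1]),S[:,2].max()))
```

```text
handpiece x 0.3475 0.5008 y [0.0084 0.0206 0.0333]
  0.35 y 0.0208 w 0.0119 zmax 0.0616
  0.36 y 0.0210 w 0.0151 zmax 0.0629
  0.37 y 0.0207 w 0.0255 zmax 0.0644
  0.38 y 0.0211 w 0.0256 zmax 0.0655
  0.39 y 0.0206 w 0.0243 zmax 0.0649
  0.40 y 0.0211 w 0.0243 zmax 0.0637
  0.41 y 0.0209 w 0.0255 zmax 0.0620
  0.42 y 0.0211 w 0.0258 zmax 0.0604
  0.43 y 0.0220 w 0.0243 zmax 0.0595
  0.44 y 0.0211 w 0.0213 zmax 0.0567
  0.45 y 0.0213 w 0.0182 zmax 0.0547
  0.46 y 0.0219 w 0.0157 zmax 0.0527
  0.47 y 0.0209 w 0.0155 zmax 0.0519
  0.48 y 0.0204 w 0.0140 zmax 0.0483
  0.49 y 0.0201 w 0.0094 zmax 0.0458
  0.50 y 0.0204 w 0.0062 zmax 0.0434
graver x 0.3555 0.5064 y [-0.0322 -0.0261 -0.0201]
  0.36 y -0.0264 w 0.0122 zmax 0.0454
  0.37 y -0.0262 w 0.0123 zmax 0.0453
  0.38 y -0.0260 w 0.0121 zmax 0.0474
  0.39 y -0.0264 w 0.0108 zmax 0.0471
  0.40 y -0.0262 w 0.0105 zmax 0.0455
  0.41 y -0.0266 w 0.0094 zmax 0.0470
  0.42 y -0.0264 w 0.0094 zmax 0.0460
  0.43 y -0.0261 w 0.0094 zmax 0.0455
  0.44 y -0.0258 w 0.0094 zmax 0.0458
  0.45 y -0.0257 w 0.0092 zmax 0.0436
  0.46 y -0.0260 w 0.0107 
[... 273 characters left out ...]
7 w 0.0092 zmax 0.0412
  0.37 y -0.1228 w 0.0157 zmax 0.0426
  0.38 y -0.1226 w 0.0158 zmax 0.0430
  0.39 y -0.1226 w 0.0155 zmax 0.0429
  0.40 y -0.1224 w 0.0126 zmax 0.0429
  0.41 y -0.1215 w 0.0141 zmax 0.0426
  0.42 y -0.1221 w 0.0155 zmax 0.0436
  0.43 y -0.1220 w 0.0156 zmax 0.0433
  0.44 y -0.1218 w 0.0159 zmax 0.0518
  0.45 y -0.1220 w 0.0156 zmax 0.0490
  0.46 y -0.1218 w 0.0162 zmax 0.0522
  0.47 y -0.1217 w 0.0158 zmax 0.0513
  0.48 y -0.1214 w 0.0155 zmax 0.0536
  0.49 y -0.1213 w 0.0153 zmax 0.0523
  0.50 y -0.1215 w 0.0158 zmax 0.0526
  0.51 y -0.1221 w 0.0139 zmax 0.0494
ring_clamp x 0.5736 0.7201 y [-0.1544 -0.1378 -0.1221]
tweezers x 0.4908 0.4968 y [-0.0768 -0.0751 -0.0735]
```

View pics/ov1.png

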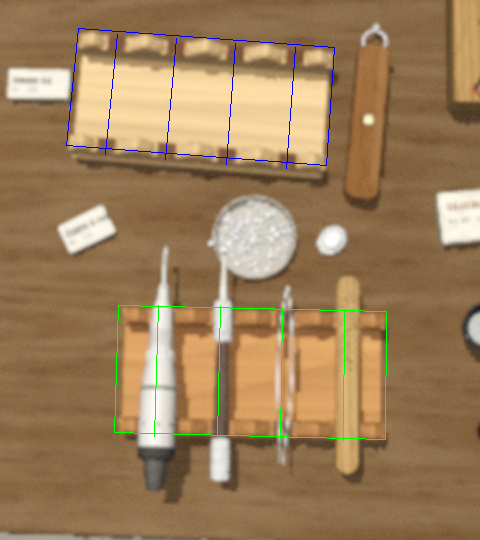

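```bash
cat >> h.py <<'E'
from scipy.spatial.transform import Rotation as Ro
def tool():
    o=ctrl.get_obs();q=o["eef_rot"];return o,Ro.from_quat([q[1],q[2],q[3],q[0]])
def goto(p,yaw=0.0):
    # jaws along rest y: tool x=-/+ (y of rest), tool y down
    o,R=tool();best=None
    for s in(1,-1):
        x=s*np.array([-np.sin(yaw),np.cos(yaw),0]);y=np.array([0,0,-1.]);G=Ro.from_matrix(np.c_[x,y,np.cross(x,y)])
        rv=(R.inv()*G).as_rotvec()
        if best is None or np.linalg.norm(rv)<np.linalg.norm(best[0]): best=(rv,G)
    rv,G=best
    sh=G.inv().apply(np.array(p)-o["eef_pos"])
    print("pos",o["eef_pos"].round(4),"open",round(o["opening"],3),"turn units",(np.degrees(rv)/6).round(2),"shift units (goal frame)",(sh/.03).round(2),"world d",(np.array(p)-o["eef_pos"]).round(4))
E
python3 - <<'E'
from h import *
o,R=tool();print(R.as_matrix().round(3))
goto((.419,.021,.18))
E
```

```text
[[ 0.39  -0.    -0.921]
 [ 0.921 -0.     0.39 ]
 [-0.    -1.     0.   ]]
pos [0.2243 0.5294 0.2313] open 0.998 turn units [-0.   -3.83 -0.  ] shift units (goal frame) [-16.95   1.71  -6.49] world d [ 0.1947 -0.5084 -0.0513]
```

Request:
step_arm:
  commands:
    - [0, -0.96, 0, 0, 0, 0, 0.45]
    - [0, -0.96, 0, 0, 0, 0, 0.45]
    - [0, -0.96, 0, 0, 0, 0, 0.45]
    - [0, -0.95, 0, 0, 0, 0, 0.45]
    - [0, 0, 0, -1, 0, -0.4, 0.45]
    - [0, 0, 0, -1, 0, -0.4, 0.45]
    - [0, 0, 0, -1, 0, -0.4, 0.45]
    - [0, 0, 0, -1, 0, -0.4, 0.45]
    - [0, 0, 0, -1, 0, -0.4, 0.45]
    - [0, 0, 0, -1, 0, -0.4, 0.45]

```text
time_s: 2.2
eef_pos: [0.2967, 0.3483, 0.2314]
eef_rot: [-0.5, 0.5, 0.5, -0.5]
wrist_force: [0.2, -0.9, 1.1]
opening: 0.448
```

Request:
step_arm:
  commands:
    - [0, 0, 0, -1, 0.1, -0.4, 0.45]
    - [0, 0, 0, -1, 0.2, -0.4, 0.45]
    - [0, 0, 0, -1, 0.2, -0.4, 0.45]
    - [0, 0, 0, -1, 0.2, -0.4, 0.45]
    - [0, 0, 0, -1, 0.2, -0.4, 0.45]
    - [0, 0, 0, -1, 0.2, -0.4, 0.45]
    - [0, 0, 0, -1, 0.2, -0.4, 0.45]
    - [0, 0, 0, -1, 0.2, -0.4, 0.45]
    - [0, 0, 0, -1, 0.2, -0.4, 0.45]
    - [0, 0, 0, -1, 0, -0.4, 0.45]

```text
time_s: 3.2
eef_pos: [0.4163, 0.0483, 0.1797]
eef_rot: [0.5, -0.5, -0.5, 0.5]
wrist_force: [0.4, 0.5, 0.7]
opening: 0.45
```

Run:
```python
from h import *
goto((.419,.021,.15))
```

```text
pos [0.4163 0.0483 0.1797] open 0.45 turn units [-0.01  0.    0.  ] shift units (goal frame) [-0.91  0.99 -0.09] world d [ 0.0027 -0.0273 -0.0297]
```

Request:
step_arm:
  commands:
    - [0, 0, 0, -0.9, 0, -0.1, 0.45]
    - [0, 0, 0, 0, 1, 0, 0.45]
    - [0, 0, 0, 0, 1, 0, 0.45]
    - [0, 0, 0, 0, 0, 0, 0.45]

```text
time_s: 3.6
eef_pos: [0.4165, 0.0228, 0.1171]
eef_rot: [0.502, -0.498, -0.498, 0.501]
wrist_force: [-0.6, -0.7, -0.1]
opening: 0.451
```

Run:
```python
from h import *
im,d=ctrl.camera("top");cv2.imwrite("pics/a1.png",cv2.resize(im[200:420,200:440],None,fx=2.5,fy=2.5))
im,d=ctrl.camera("scene");cv2.imwrite("pics/a2.png",cv2.resize(im[150:400,180:440],None,fx=2.4,fy=2.4))
goto((.419,.021,.026))
```

```text
pos [0.4193 0.0226 0.1206] open 0.449 turn units [-0.01  0.    0.  ] shift units (goal frame) [-0.05  3.15  0.01] world d [-0.0003 -0.0016 -0.0946]
```

View pics/a2.png

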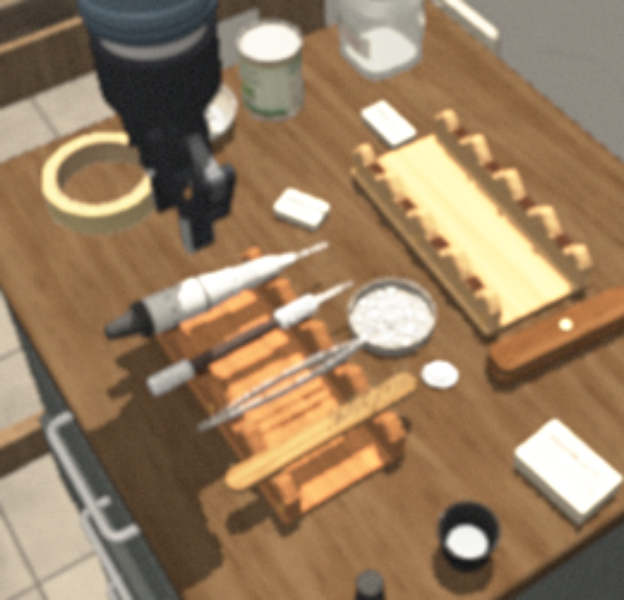

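View pics/a1.png

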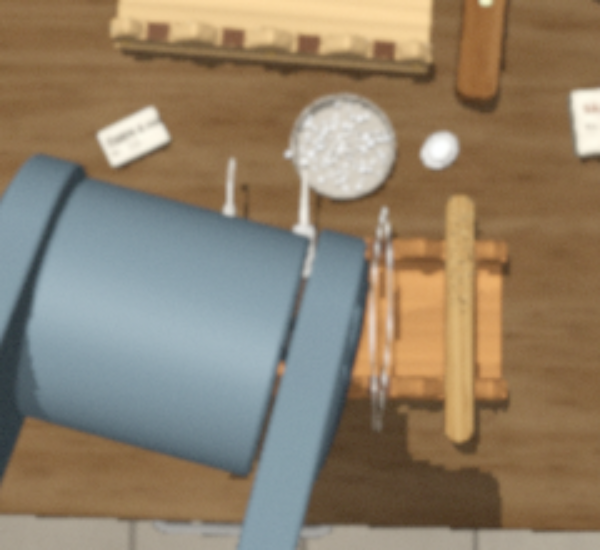

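Request:
step_arm:
  commands:
    - [0, 0, 0, -0.05, 0.8, 0, 0.45]
    - [0, 0, 0, 0, 0.8, 0, 0.45]
    - [0, 0, 0, 0, 0.6, 0, 0.45]
    - [0, 0, 0, 0, 0.5, 0, 0.45]
    - [0, 0, 0, 0, 0.45, 0, 0.45]
    - [0, 0, 0, 0, 0, 0, 0.45]
    - [0, 0, 0, 0, 0, 0, 0.45]

```text
time_s: 4.4
eef_pos: [0.4207, 0.0209, 0.0272]
eef_rot: [-0.499, 0.5, 0.501, -0.5]
wrist_force: [-0.3, 0.5, 0.2]
opening: 0.453
```

Request:
step_arm:
  commands:
    - [0, 0, 0, 0, 0, 0, 0.35]
    - [0, 0, 0, 0, 0, 0, 0.3]
    - [0, 0, 0, 0, 0, 0, 0]
    - [0, 0, 0, 0, 0, 0, 0]
    - [0, 0, 0, 0, 0, 0, 0]
    - [0, 0, 0, 0, 0, 0, 0]
    - [0, 0, 0, 0, 0, 0, 0]

```text
time_s: 5.1
eef_pos: [0.4203, 0.021, 0.0266]
eef_rot: [-0.5, 0.5, 0.5, -0.5]
wrist_force: [-0.7, 2.0, 6.6]
opening: 0.246
```

Request:
step_arm:
  commands:
    - [0, 0, 0, 0, -0.2, 0, 0]
    - [0, 0, 0, 0, -0.4, 0, 0]
    - [0, 0, 0, 0, -0.7, 0, 0]
    - [0, 0, 0, 0, -0.8, 0, 0]
    - [0, 0, 0, 0, -0.8, 0, 0]
    - [0, 0, 0, 0, -0.5, 0, 0]
    - [0, 0, 0, 0, 0, 0, 0]

```text
time_s: 5.8
eef_pos: [0.4209, 0.0206, 0.1299]
eef_rot: [-0.499, 0.501, 0.501, -0.499]
wrist_force: [-0.4, -1.0, -1.1]
opening: 0.251
```

Run:
```python
from h import *
im,d=ctrl.camera("scene");cv2.imwrite("pics/a3.png",cv2.resize(im[150:400,180:440],None,fx=2.4,fy=2.4))
y=np.radians(-3)
def N(k,dx):
    c=np.array([.649,-.0065]);return np.r_[c+dx*np.array([np.cos(y),np.sin(y)])+k*np.array([-np.sin(y),np.cos(y)]),.13]
for k in(-.072,-.024,.024,.072): print(k,N(k,0))
goto(N(-.072,-.0175),y)
```

```text
-0.072 [ 0.64523181 -0.07840133  0.13      ]
-0.024 [ 0.64774394 -0.03046711  0.13      ]
0.024 [0.65025606 0.01746711 0.13      ]
0.072 [0.65276819 0.06540133 0.13      ]
pos [0.4199 0.0208 0.1285] open 0.245 turn units [ 0.02  0.5  -0.01] shift units (goal frame) [-2.91 -0.05 -7.09] world d [ 0.2078 -0.0983  0.0015]
```

View pics/a3.png

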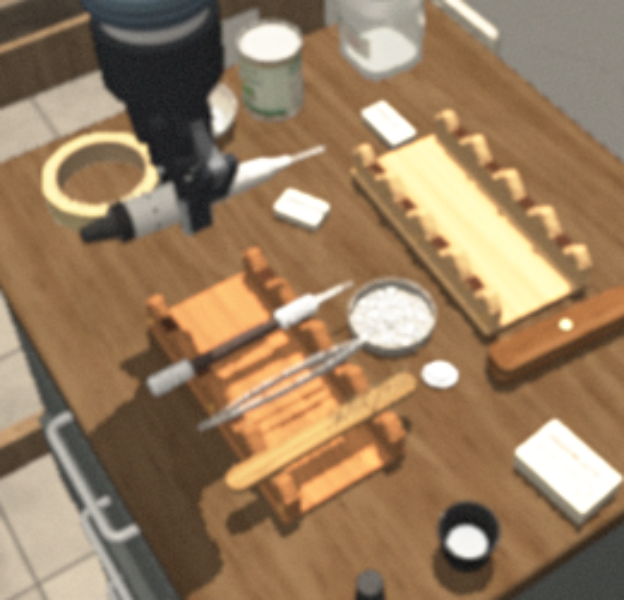

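Request:
step_arm:
  commands:
    - [0, 0.5, 0, 0, 0, 0, 0]
    - [0, 0, 0, -0.2, 0, -0.5, 0]
    - [0, 0, 0, -0.4, 0, -0.9, 0]
    - [0, 0, 0, -0.4, 0, -1, 0]
    - [0, 0, 0, -0.4, 0, -1, 0]
    - [0, 0, 0, -0.4, 0, -1, 0]
    - [0, 0, 0, -0.4, 0, -1, 0]
    - [0, 0, 0, -0.4, 0, -0.9, 0]
    - [0, 0, 0, -0.3, 0, -0.8, 0]
    - [0, 0, 0, 0, 0, 0, 0]

```text
time_s: 6.85
eef_pos: [0.6289, -0.0784, 0.1256]
eef_rot: [0.513, -0.513, -0.486, 0.487]
wrist_force: [-0.4, -0.2, -2.6]
opening: 0.252
```

```bash
cat >> h.py <<'E'
YB=np.radians(-3)
def N(k,dx,z):
    c=np.array([.649,-.0065]);return np.r_[c+dx*np.array([np.cos(YB),np.sin(YB)])+k*np.array([-np.sin(YB),np.cos(YB)]),z]
E
python3 - <<'E'
from h import *
im,d=ctrl.camera("top");cv2.imwrite("pics/a4.png",cv2.resize(im[100:340,200:480],None,fx=2.4,fy=2.4))
goto(N(-.072,-.0175,.028),YB)
E
```

```text
pos [ 0.6273 -0.0774  0.1254] open 0.25 turn units [-0.03 -0.    0.01] shift units (goal frame) [-0.    3.25 -0.02] world d [ 0.0005 -0.0001 -0.0974]
```

View pics/a4.png

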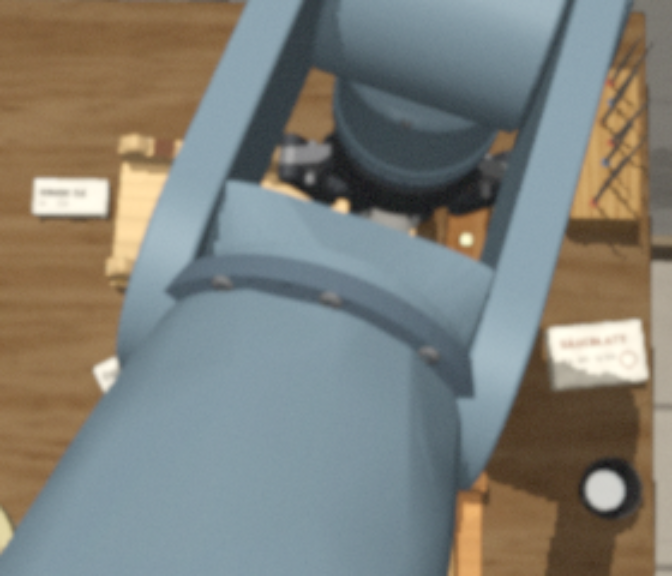

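Request:
step_arm:
  commands:
    - [0, 0, 0, 0, 0.7, 0, 0]
    - [0, 0, 0, 0, 0.9, 0, 0]
    - [0, 0, 0, 0, 0.7, 0, 0]
    - [0, 0, 0, 0, 0.4, 0, 0]
    - [0, 0, 0, 0, 0.2, 0, 0]
    - [0, 0, 0, 0, 0.1, 0, 0]
    - [0, 0, 0, 0, 0.1, 0, 0]
    - [0, 0, 0, 0, 0.05, 0, 0]
    - [0, 0, 0, 0, 0, 0, 0]

```text
time_s: 7.8
eef_pos: [0.628, -0.0771, 0.0338]
eef_rot: [-0.513, 0.513, 0.487, -0.487]
wrist_force: [-0.1, 0.5, -1.8]
opening: 0.248
```

Run:
```python
from h import *
im,d=ctrl.camera("scene");cv2.imwrite("pics/a5.png",cv2.resize(im[150:350,280:540],None,fx=2.4,fy=2.4))
goto(N(-.072,-.0175,.027),YB)
print(ctrl.get_obs()["wrist_force"])
```

```text
pos [ 0.6281 -0.0771  0.0339] open 0.245 turn units [ 0.01  0.   -0.  ] shift units (goal frame) [-0.01  0.23  0.01] world d [-0.0003 -0.0004 -0.0069]
[ 0.58636876  0.1187477  -1.64888342]
```

View pics/a5.png

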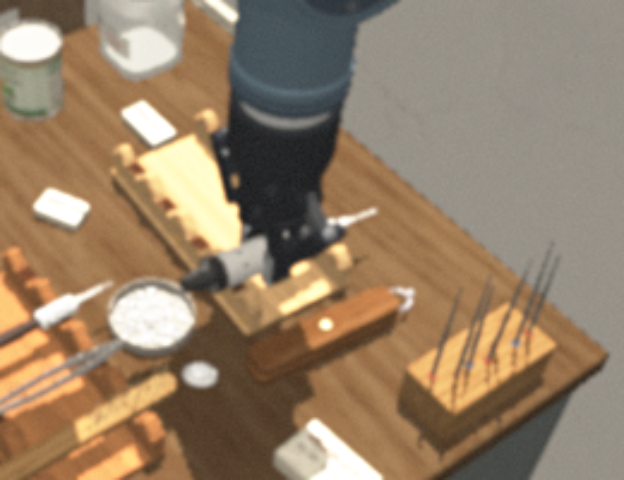

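Request:
step_arm:
  commands:
    - [0, 0, 0, 0, 0.1, 0, 0]
    - [0, 0, 0, 0, 0.1, 0, 0]
    - [0, 0, 0, 0, 0.04, 0, 0]
    - [0, 0, 0, 0, 0, 0, 0]

```text
time_s: 8.25
eef_pos: [0.6283, -0.0765, 0.0272]
eef_rot: [-0.513, 0.513, 0.487, -0.486]
wrist_force: [-2.2, 2.3, 6.0]
opening: 0.249
```

Contact (6 N). Release gradually and rise.

Request:
step_arm:
  commands:
    - [0, 0, 0, 0, 0, 0, 0.27]
    - [0, 0, 0, 0, 0, 0, 0.3]
    - [0, 0, 0, 0, 0, 0, 0.35]
    - [0, 0, 0, 0, 0, 0, 0.42]
    - [0, 0, 0, 0, 0, 0, 0.42]
    - [0, 0, 0, 0, -0.5, 0, 0.42]
    - [0, 0, 0, 0, -1, 0, 0.42]
    - [0, 0, 0, 0, -1, 0, 0.42]
    - [0, 0, 0, 0, -1, 0, 0.42]
    - [0, 0, 0, 0, 0, 0, 0.42]

```text
time_s: 9.25
eef_pos: [0.6312, -0.078, 0.1379]
eef_rot: [-0.51, 0.516, 0.489, -0.485]
wrist_force: [0.9, -0.0, 0.7]
opening: 0.419
```

Run:
```python
from h import *
im,d=ctrl.camera("scene");cv2.imwrite("pics/a6.png",cv2.resize(im[150:350,280:540],None,fx=2.4,fy=2.4))
print(ctrl.get_obs()["time_s"]);goto((.437,-.0745,.12),0)
P,p=see("scene","tweezers",d)
for x in np.arange(.37,.51,.01):
    S=P[(abs(P[:,0]-x)<.005)&(P[:,2]>.03)]
    if len(S): print("  %.2f y %.4f w %.4f zmax %.4f"%(x,(S[:,1].min()+S[:,1].max())/2,np.ptp(S[:,1]),S[:,2].max()))
```

```text
9.3
pos [ 0.6298 -0.0776  0.1352] open 0.423 turn units [ 0.06 -0.5  -0.02] shift units (goal frame) [0.1  0.51 6.43] world d [-0.1928  0.0031 -0.0152]
  0.38 y -0.0746 w 0.0053 zmax 0.0385
  0.39 y -0.0727 w 0.0119 zmax 0.0411
  0.40 y -0.0727 w 0.0143 zmax 0.0398
  0.41 y -0.0763 w 0.0104 zmax 0.0402
  0.42 y -0.0761 w 0.0120 zmax 0.0393
  0.43 y -0.0767 w 0.0126 zmax 0.0404
  0.44 y -0.0770 w 0.0140 zmax 0.0409
  0.45 y -0.0774 w 0.0139 zmax 0.0409
  0.46 y -0.0767 w 0.0123 zmax 0.0413
  0.47 y -0.0774 w 0.0126 zmax 0.0410
  0.48 y -0.0766 w 0.0094 zmax 0.0421
  0.49 y -0.0771 w 0.0076 zmax 0.0407
  0.50 y -0.0769 w 0.0042 zmax 0.0404
```

View pics/a6.png

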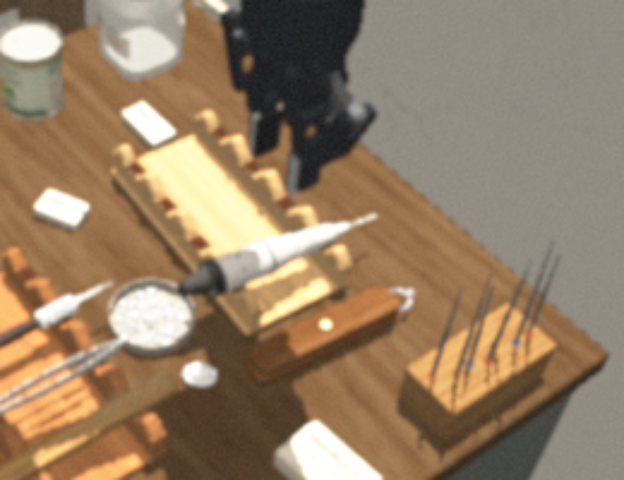

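Request:
step_arm:
  commands:
    - [0, -0.5, 0, 0, 0, 0, 0.4]
    - [0, 0, 0, 0.07, 0, 0.6, 0.4]
    - [0, 0, 0, 0, 0, 1, 0.4]
    - [0, 0, 0, 0, 0, 1, 0.4]
    - [0, 0, 0, 0, 0, 1, 0.4]
    - [0, 0, 0, 0, 0, 1, 0.4]
    - [0, 0, 0, 0, 0, 1, 0.4]
    - [0, 0, 0, 0, 0.3, 0.9, 0.4]
    - [0, 0, 0, 0, 0.6, 0, 0.4]
    - [0, 0, 0, 0, 0, 0, 0.4]

```text
time_s: 10.35
eef_pos: [0.4297, -0.0738, 0.1016]
eef_rot: [0.502, -0.498, -0.499, 0.501]
wrist_force: [-0.5, 0.1, 0.6]
opening: 0.399
```

Run:
```python
from h import *
im,d=ctrl.camera("scene");cv2.imwrite("pics/a7.png",cv2.resize(im[150:400,180:440],None,fx=2.4,fy=2.4))
goto((.435,-.0755,.018),0)
```

```text
pos [ 0.4311 -0.0743  0.1028] open 0.398 turn units [-0.03 -0.    0.02] shift units (goal frame) [-0.04  2.83 -0.13] world d [ 0.0039 -0.0012 -0.0848]
```

View pics/a7.png

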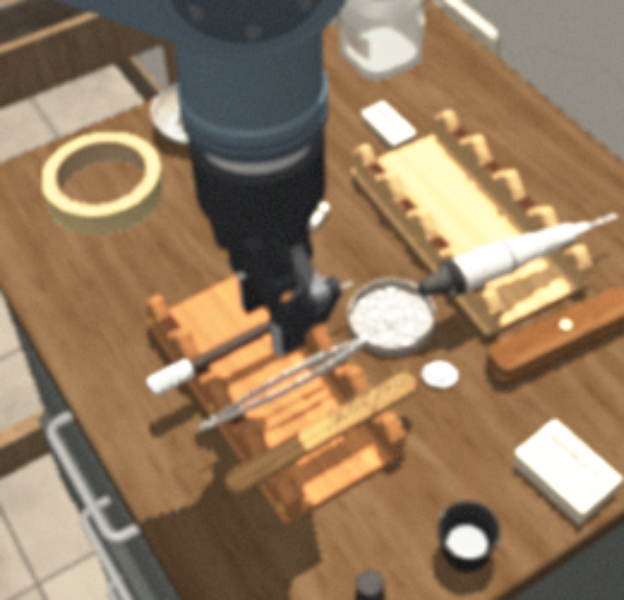

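Request:
step_arm:
  commands:
    - [0, 0, 0, -0.04, 0.7, -0.05, 0.38]
    - [0, 0, 0, 0, 0.8, 0, 0.38]
    - [0, 0, 0, 0, 0.6, 0, 0.38]
    - [0, 0, 0, 0, 0.4, 0, 0.38]
    - [0, 0, 0, 0, 0.3, 0, 0.38]
    - [0, 0, 0, 0, 0, 0, 0.38]
    - [0, 0, 0, 0, 0, 0, 0.38]

```text
time_s: 11.1
eef_pos: [0.4346, -0.0763, 0.0205]
eef_rot: [-0.5, 0.5, 0.5, -0.5]
wrist_force: [0.1, 0.1, 0.3]
opening: 0.383
```

Request:
step_arm:
  commands:
    - [0, 0, 0, 0, 0, 0, 0.3]
    - [0, 0, 0, 0, 0, 0, 0.2]
    - [0, 0, 0, 0, 0, 0, 0]
    - [0, 0, 0, 0, 0, 0, 0]
    - [0, 0, 0, 0, 0, 0, 0]
    - [0, 0, 0, 0, 0, 0, 0]
    - [0, 0, 0, 0, 0, 0, 0]

```text
time_s: 11.8
eef_pos: [0.4347, -0.0764, 0.0209]
eef_rot: [-0.5, 0.5, 0.5, -0.5]
wrist_force: [-1.8, 0.1, 6.0]
opening: 0.122
```

Request:
step_arm:
  commands:
    - [0, 0, 0, 0, -0.2, 0, 0]
    - [0, 0, 0, 0, -0.4, 0, 0]
    - [0, 0, 0, 0, -0.7, 0, 0]
    - [0, 0, 0, 0, -0.8, 0, 0]
    - [0, 0, 0, 0, -0.8, 0, 0]
    - [0, 0, 0, 0, -0.7, 0, 0]
    - [0, 0, 0, 0, 0, 0, 0]

```text
time_s: 12.5
eef_pos: [0.4364, -0.0771, 0.1319]
eef_rot: [-0.498, 0.502, 0.501, -0.499]
wrist_force: [0.1, -0.6, -0.7]
opening: 0.122
```

Run:
```python
from h import *
im,d=ctrl.camera("scene");cv2.imwrite("pics/a8.png",cv2.resize(im[150:400,180:440],None,fx=2.4,fy=2.4))
goto(N(-.024,0,.13),YB)
```

```text
pos [ 0.4354 -0.0767  0.1301] open 0.124 turn units [ 0.04  0.5  -0.02] shift units (goal frame) [ 1.91  0.   -6.99] world d [ 2.123e-01  4.620e-02 -1.000e-04]
```

View pics/a8.png

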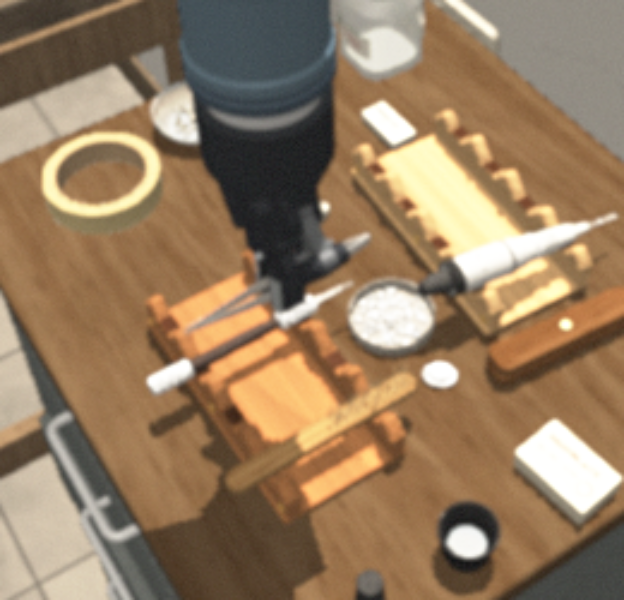

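Tweezers held level, centred. Carry them over.

Request:
step_arm:
  commands:
    - [0, 0.5, 0, 0, 0, 0, 0]
    - [0, 0, 0, 0.1, 0, -0.5, 0]
    - [0, 0, 0, 0.3, 0, -0.9, 0]
    - [0, 0, 0, 0.3, 0, -1, 0]
    - [0, 0, 0, 0.3, 0, -1, 0]
    - [0, 0, 0, 0.3, 0, -1, 0]
    - [0, 0, 0, 0.3, 0, -1, 0]
    - [0, 0, 0, 0.2, 0, -0.9, 0]
    - [0, 0, 0, 0.1, 0, -0.7, 0]
    - [0, 0, 0, 0, 0, 0, 0]

```text
time_s: 13.55
eef_pos: [0.648, -0.0297, 0.1267]
eef_rot: [0.513, -0.512, -0.487, 0.487]
wrist_force: [0.5, 0.3, 0.2]
opening: 0.126
```

Run:
```python
from h import *
goto(N(-.024,0,.022),YB)
```

```text
pos [ 0.648  -0.0297  0.1267] open 0.126 turn units [-0.01  0.01  0.  ] shift units (goal frame) [-0.02  3.49  0.01] world d [-0.0003 -0.0007 -0.1047]
```

Request:
step_arm:
  commands:
    - [0, 0, 0, 0, 0.7, 0, 0]
    - [0, 0, 0, 0, 0.9, 0, 0]
    - [0, 0, 0, 0, 0.8, 0, 0]
    - [0, 0, 0, 0, 0.5, 0, 0]
    - [0, 0, 0, 0, 0.2, 0, 0]
    - [0, 0, 0, 0, 0.1, 0, 0]
    - [0, 0, 0, 0, 0.1, 0, 0]
    - [0, 0, 0, 0, 0.1, 0, 0]
    - [0, 0, 0, 0, 0.06, 0, 0]
    - [0, 0, 0, 0, 0, 0, 0]

```text
time_s: 14.55
eef_pos: [0.647, -0.0302, 0.0245]
eef_rot: [-0.513, 0.513, 0.487, -0.487]
wrist_force: [-0.1, 0.1, -0.0]
opening: 0.122
```

Run:
```python
from h import *
goto(N(-.024,0,.021),YB);print(ctrl.get_obs()["wrist_force"])
im,d=ctrl.camera("scene");cv2.imwrite("pics/a9.png",cv2.resize(im[150:350,280:540],None,fx=2.4,fy=2.4))
```

```text
pos [ 0.647  -0.0302  0.0245] open 0.122 turn units [ 0.  0. -0.] shift units (goal frame) [-0.01  0.12 -0.03] world d [ 0.0008 -0.0003 -0.0035]
[-0.08492983  0.13133622 -0.01750708]
```

View pics/a9.png

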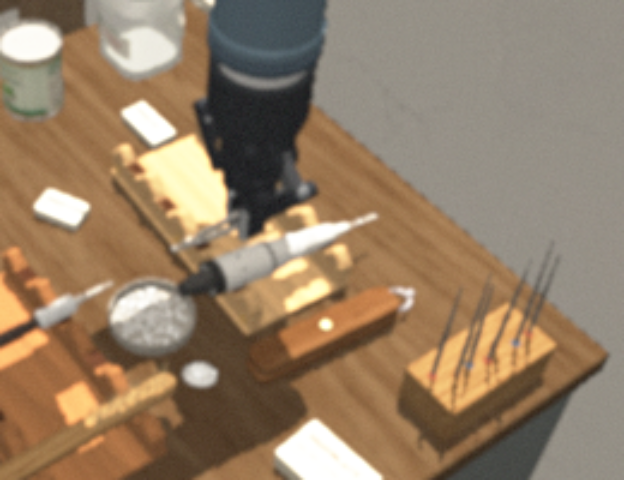

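Request:
step_arm:
  commands:
    - [0, 0, 0, 0, 0.08, 0, 0]
    - [0, 0, 0, 0, 0.05, 0, 0]
    - [0, 0, 0, 0, 0, 0, 0]
    - [0, 0, 0, 0, 0, 0, 0.14]
    - [0, 0, 0, 0, 0, 0, 0.18]
    - [0, 0, 0, 0, 0, 0, 0.24]
    - [0, 0, 0, 0, 0, 0, 0.3]
    - [0, 0, 0, 0, 0, 0, 0.3]
    - [0, 0, 0, 0, 0, 0, 0.3]

```text
time_s: 15.5
eef_pos: [0.6468, -0.0301, 0.0203]
eef_rot: [0.513, -0.513, -0.487, 0.487]
wrist_force: [-0.1, 0.4, -0.5]
opening: 0.297
```

Request:
step_arm:
  commands:
    - [0, 0, 0, 0, -0.5, 0, 0.3]
    - [0, 0, 0, 0, -1, 0, 0.3]
    - [0, 0, 0, 0, -1, 0, 0.3]
    - [0, 0, 0, 0, -1, 0, 0.3]
    - [0, 0, 0, 0, 0, 0, 0.4]

```text
time_s: 16.0
eef_pos: [0.6505, -0.0309, 0.1324]
eef_rot: [-0.51, 0.516, 0.489, -0.485]
wrist_force: [0.8, -0.3, 1.0]
opening: 0.401
```

Run:
```python
from h import *
goto((.433,-.0262,.10),0)
im,d=ctrl.camera("scene");cv2.imwrite("pics/b1.png",cv2.resize(im[150:350,280:540],None,fx=2.4,fy=2.4))
```

```text
pos [ 0.6505 -0.0309  0.1324] open 0.401 turn units [ 0.1  -0.5  -0.02] shift units (goal frame) [0.16 1.08 7.25] world d [-0.2175  0.0047 -0.0324]
```

View pics/b1.png

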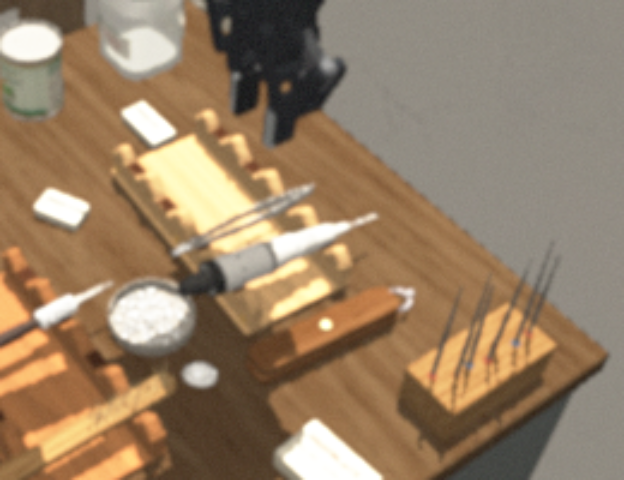

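Request:
step_arm:
  commands:
    - [0, -0.5, 0, 0, 0, 0, 0.4]
    - [0, 0, 0, 0.16, 0, 0.6, 0.4]
    - [0, 0, 0, 0, 0, 1, 0.4]
    - [0, 0, 0, 0, 0, 1, 0.4]
    - [0, 0, 0, 0, 0, 1, 0.4]
    - [0, 0, 0, 0, 0, 1, 0.4]
    - [0, 0, 0, 0, 0, 1, 0.4]
    - [0, 0, 0, 0, 0.3, 1, 0.4]
    - [0, 0, 0, 0, 0.7, 0.5, 0.38]
    - [0, 0, 0, 0, 0, 0, 0.38]

```text
time_s: 17.05
eef_pos: [0.4295, -0.0242, 0.0927]
eef_rot: [0.502, -0.498, -0.499, 0.501]
wrist_force: [-0.4, 0.7, -0.5]
opening: 0.377
```

Run:
```python
from h import *
goto((.438,-.0262,.0185),0)
im,d=ctrl.camera("scene");cv2.imwrite("pics/b2.png",cv2.resize(im[150:400,180:440],None,fx=2.4,fy=2.4))
```

```text
pos [ 0.4295 -0.0242  0.0927] open 0.377 turn units [-0.07 -0.    0.02] shift units (goal frame) [-0.07  2.47 -0.28] world d [ 0.0085 -0.002  -0.0742]
```

View pics/b2.png

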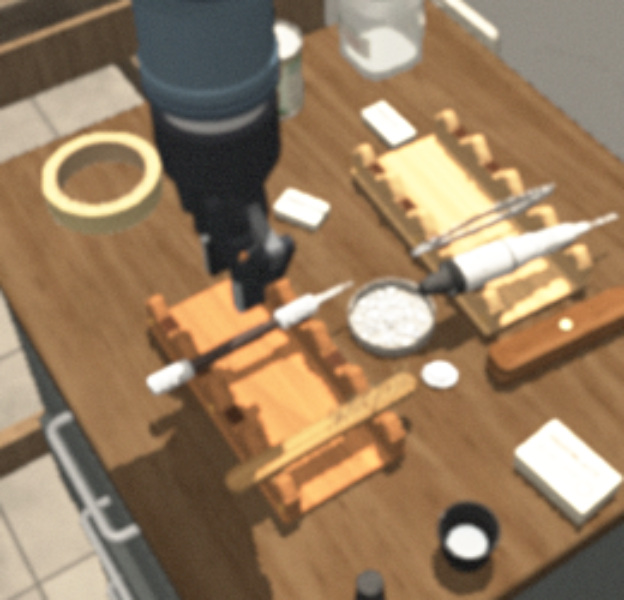

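Request:
step_arm:
  commands:
    - [0, 0, 0, -0.04, 0.6, -0.15, 0.38]
    - [0, 0, 0, 0, 0.7, 0, 0.38]
    - [0, 0, 0, 0, 0.5, 0, 0.38]
    - [0, 0, 0, 0, 0.4, 0, 0.38]
    - [0, 0, 0, 0, 0.2, 0, 0.38]
    - [0, 0, 0, 0, 0, 0, 0.38]
    - [0, 0, 0, 0, 0, 0, 0.38]

```text
time_s: 17.8
eef_pos: [0.439, -0.0267, 0.0239]
eef_rot: [-0.5, 0.5, 0.5, -0.5]
wrist_force: [-0.5, 0.9, 0.3]
opening: 0.383
```

Request:
step_arm:
  commands:
    - [0, 0, 0, 0, 0, 0, 0.3]
    - [0, 0, 0, 0, 0, 0, 0.2]
    - [0, 0, 0, 0, 0, 0, 0]
    - [0, 0, 0, 0, 0, 0, 0]
    - [0, 0, 0, 0, 0, 0, 0]
    - [0, 0, 0, 0, 0, 0, 0]
    - [0, 0, 0, 0, 0, 0, 0]

```text
time_s: 18.5
eef_pos: [0.4389, -0.0268, 0.0241]
eef_rot: [-0.5, 0.5, 0.5, -0.5]
wrist_force: [-1.8, 0.3, 6.4]
opening: 0.11
```

Request:
step_arm:
  commands:
    - [0, 0, 0, 0, -0.2, 0, 0]
    - [0, 0, 0, 0, -0.4, 0, 0]
    - [0, 0, 0, 0, -0.7, 0, 0]
    - [0, 0, 0, 0, -0.8, 0, 0]
    - [0, 0, 0, 0, -0.8, 0, 0]
    - [0, 0, 0, 0, -0.7, 0, 0]
    - [0, 0, 0, 0, 0, 0, 0]

```text
time_s: 19.2
eef_pos: [0.4406, -0.0273, 0.1351]
eef_rot: [-0.498, 0.502, 0.501, -0.499]
wrist_force: [-0.3, 0.4, 0.4]
opening: 0.117
```

Run:
```python
from h import *
goto(N(.024,0,.13),YB)
im,d=ctrl.camera("scene");cv2.imwrite("pics/b3.png",cv2.resize(im[150:400,180:440],None,fx=2.4,fy=2.4))
```

```text
pos [ 0.4406 -0.0273  0.1351] open 0.117 turn units [ 0.06  0.5  -0.02] shift units (goal frame) [ 1.86  0.17 -6.9 ] world d [ 0.2096  0.0448 -0.0051]
```

View pics/b3.png

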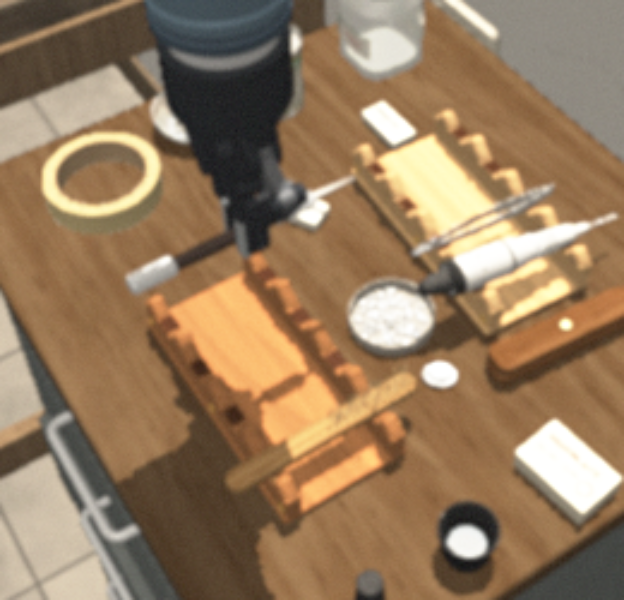

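Request:
step_arm:
  commands:
    - [0, 0.5, 0, 0, 0, 0, 0]
    - [0, 0, 0, 0.1, 0, -0.5, 0]
    - [0, 0, 0, 0.3, 0, -0.9, 0]
    - [0, 0, 0, 0.3, 0, -1, 0]
    - [0, 0, 0, 0.3, 0, -1, 0]
    - [0, 0, 0, 0.3, 0, -1, 0]
    - [0, 0, 0, 0.3, 0, -1, 0]
    - [0, 0, 0, 0.2, 0, -0.9, 0]
    - [0, 0, 0, 0.1, 0, -0.6, 0]
    - [0, 0, 0, 0, 0, 0, 0]

```text
time_s: 20.25
eef_pos: [0.6488, 0.0199, 0.1297]
eef_rot: [0.513, -0.512, -0.487, 0.487]
wrist_force: [-0.6, -0.2, -1.1]
opening: 0.112
```

Run:
```python
from h import *
goto(N(.024,0,.026),YB)
```

```text
pos [0.6488 0.0199 0.1297] open 0.112 turn units [-0.01  0.01  0.  ] shift units (goal frame) [-0.08  3.46 -0.05] world d [ 0.0014 -0.0024 -0.1037]
```

Request:
step_arm:
  commands:
    - [0, 0, 0, -0.06, 0.7, 0, 0]
    - [0, 0, 0, 0, 0.9, 0, 0]
    - [0, 0, 0, 0, 0.8, 0, 0]
    - [0, 0, 0, 0, 0.5, 0, 0]
    - [0, 0, 0, 0, 0.2, 0, 0]
    - [0, 0, 0, 0, 0.1, 0, 0]
    - [0, 0, 0, 0, 0.1, 0, 0]
    - [0, 0, 0, 0, 0.1, 0, 0]
    - [0, 0, 0, 0, 0, 0, 0]
    - [0, 0, 0, 0, 0, 0, 0]

```text
time_s: 21.25
eef_pos: [0.6483, 0.0178, 0.0299]
eef_rot: [-0.513, 0.513, 0.487, -0.487]
wrist_force: [0.3, -0.7, 0.6]
opening: 0.113
```

Run:
```python
from h import *
goto(N(.024,0,.0238),YB);print(ctrl.get_obs()["wrist_force"])
im,d=ctrl.camera("scene");cv2.imwrite("pics/b4.png",cv2.resize(im[150:350,280:540],None,fx=2.4,fy=2.4))
```

```text
pos [0.6483 0.0178 0.0299] open 0.113 turn units [ 0.01  0.   -0.  ] shift units (goal frame) [-0.01  0.2  -0.07] world d [ 0.002  -0.0003 -0.0061]
[ 0.33612876 -0.72440926  0.63309006]
```

View pics/b4.png

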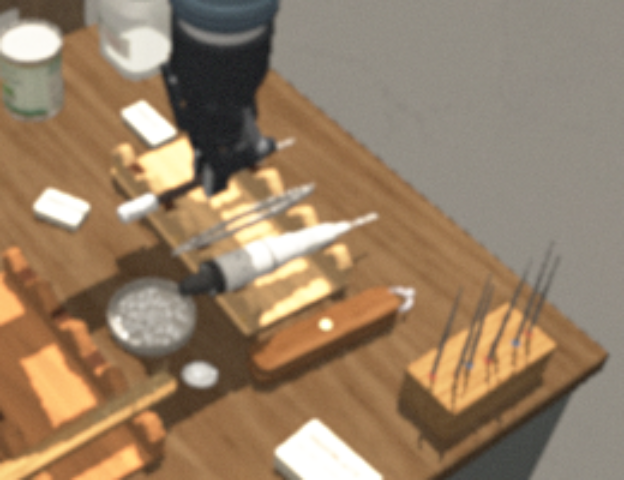

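Request:
step_arm:
  commands:
    - [0, 0, 0, 0, 0.1, 0, 0]
    - [0, 0, 0, 0, 0.06, 0, 0]
    - [0, 0, 0, 0, 0.04, 0, 0]
    - [0, 0, 0, 0, 0, 0, 0]

```text
time_s: 21.7
eef_pos: [0.6479, 0.0178, 0.0241]
eef_rot: [0.513, -0.513, -0.487, 0.487]
wrist_force: [-2.8, 0.2, 5.9]
opening: 0.113
```

Request:
step_arm:
  commands:
    - [0, 0, 0, 0, 0, 0, 0.14]
    - [0, 0, 0, 0, 0, 0, 0.18]
    - [0, 0, 0, 0, 0, 0, 0.24]
    - [0, 0, 0, 0, 0, 0, 0.3]
    - [0, 0, 0, 0, 0, 0, 0.3]
    - [0, 0, 0, 0, 0, 0, 0.3]

```text
time_s: 22.3
eef_pos: [0.6479, 0.0178, 0.0233]
eef_rot: [0.513, -0.513, -0.487, 0.487]
wrist_force: [-1.0, 0.5, 0.4]
opening: 0.295
```

Request:
step_arm:
  commands:
    - [0, 0, 0, 0, -0.5, 0, 0.3]
    - [0, 0, 0, 0, -1, 0, 0.3]
    - [0, 0, 0, 0, -1, 0, 0.3]
    - [0, 0, 0, 0, -1, 0, 0.3]
    - [0, 0, 0, 0, 0, 0, 0.45]

```text
time_s: 22.8
eef_pos: [0.6517, 0.0173, 0.1354]
eef_rot: [-0.51, 0.516, 0.489, -0.485]
wrist_force: [1.5, 1.0, 0.9]
opening: 0.443
```

Run:
```python
from h import *
goto((.433,-.122,.10),0)
im,d=ctrl.camera("scene");cv2.imwrite("pics/b5.png",cv2.resize(im[150:350,280:540],None,fx=2.4,fy=2.4))
```

```text
pos [0.6517 0.0173 0.1354] open 0.443 turn units [ 0.1  -0.5  -0.01] shift units (goal frame) [-4.64  1.18  7.29] world d [-0.2187 -0.1393 -0.0354]
```

View pics/b5.png

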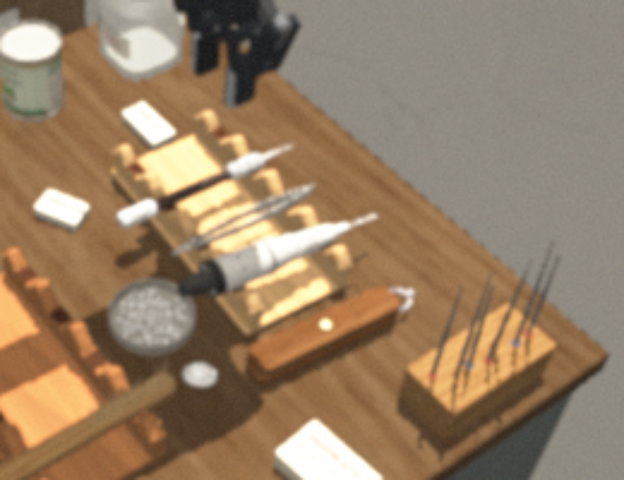

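Request:
step_arm:
  commands:
    - [0, -0.5, 0, 0, 0, 0, 0.45]
    - [0, 0, 0, -0.4, 0, 0.6, 0.45]
    - [0, 0, 0, -0.6, 0, 0.9, 0.45]
    - [0, 0, 0, -0.6, 0, 0.9, 0.45]
    - [0, 0, 0, -0.6, 0, 0.9, 0.45]
    - [0, 0, 0, -0.6, 0, 0.9, 0.45]
    - [0, 0, 0, -0.6, 0, 0.9, 0.45]
    - [0, 0, 0, -0.6, 0, 0.9, 0.45]
    - [0, 0, 0, -0.6, 0.5, 0.9, 0.45]
    - [0, 0, 0, 0, 0.5, 0.1, 0.45]

```text
time_s: 23.85
eef_pos: [0.4354, -0.1214, 0.0978]
eef_rot: [0.501, -0.5, -0.499, 0.5]
wrist_force: [0.3, -0.3, -0.4]
opening: 0.453
```

Run:
```python
from h import *
im,d=ctrl.camera("scene");cv2.imwrite("pics/b6.png",cv2.resize(im[150:400,180:440],None,fx=2.4,fy=2.4))
goto((.432,-.122,.0165),0)
```

```text
pos [ 0.4344 -0.1199  0.0954] open 0.451 turn units [-0.04 -0.02  0.02] shift units (goal frame) [-0.07  2.63  0.08] world d [-0.0024 -0.0021 -0.0789]
```

View pics/b6.png

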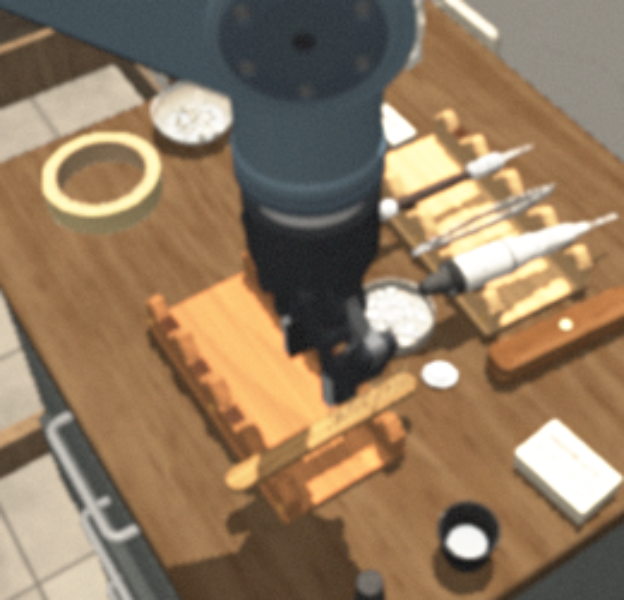

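Request:
step_arm:
  commands:
    - [0, 0, 0, -0.05, 0.6, 0.15, 0.45]
    - [0, 0, 0, 0, 0.7, 0, 0.45]
    - [0, 0, 0, 0, 0.6, 0, 0.45]
    - [0, 0, 0, 0, 0.4, 0, 0.45]
    - [0, 0, 0, 0, 0.3, 0, 0.45]
    - [0, 0, 0, 0, 0.1, 0, 0.45]
    - [0, 0, 0, 0, 0, 0, 0.45]
    - [0, 0, 0, 0, 0, 0, 0.45]

```text
time_s: 24.7
eef_pos: [0.434, -0.122, 0.0179]
eef_rot: [-0.5, 0.5, 0.5, -0.5]
wrist_force: [0.3, 0.1, -0.1]
opening: 0.452
```

Request:
step_arm:
  commands:
    - [0, 0, 0, 0, 0, 0, 0.35]
    - [0, 0, 0, 0, 0, 0, 0.28]
    - [0, 0, 0, 0, 0, 0, 0]
    - [0, 0, 0, 0, 0, 0, 0]
    - [0, 0, 0, 0, 0, 0, 0]
    - [0, 0, 0, 0, 0, 0, 0]
    - [0, 0, 0, 0, 0, 0, 0]

```text
time_s: 25.4
eef_pos: [0.434, -0.1223, 0.0178]
eef_rot: [-0.499, 0.5, 0.5, -0.5]
wrist_force: [-0.6, -3.0, 4.9]
opening: 0.18
```

Request:
step_arm:
  commands:
    - [0, 0, 0, 0, -0.2, 0, 0]
    - [0, 0, 0, 0, -0.4, 0, 0]
    - [0, 0, 0, 0, -0.7, 0, 0]
    - [0, 0, 0, 0, -0.8, 0, 0]
    - [0, 0, 0, 0, -0.8, 0, 0]
    - [0, 0, 0, 0, -0.8, 0, 0]
    - [0, 0, 0, 0, 0, 0, 0]

```text
time_s: 26.1
eef_pos: [0.4354, -0.1226, 0.132]
eef_rot: [-0.498, 0.502, 0.501, -0.5]
wrist_force: [0.9, 0.6, 0.4]
opening: 0.181
```

Run:
```python
from h import *
goto(N(.072,0,.13),YB)
im,d=ctrl.camera("scene");cv2.imwrite("pics/b7.png",cv2.resize(im[150:400,180:440],None,fx=2.4,fy=2.4))
```

```text
pos [ 0.4354 -0.1226  0.132 ] open 0.181 turn units [ 0.05  0.51 -0.03] shift units (goal frame) [ 6.64  0.07 -6.91] world d [ 0.2174  0.188  -0.002 ]
```

View pics/b7.png

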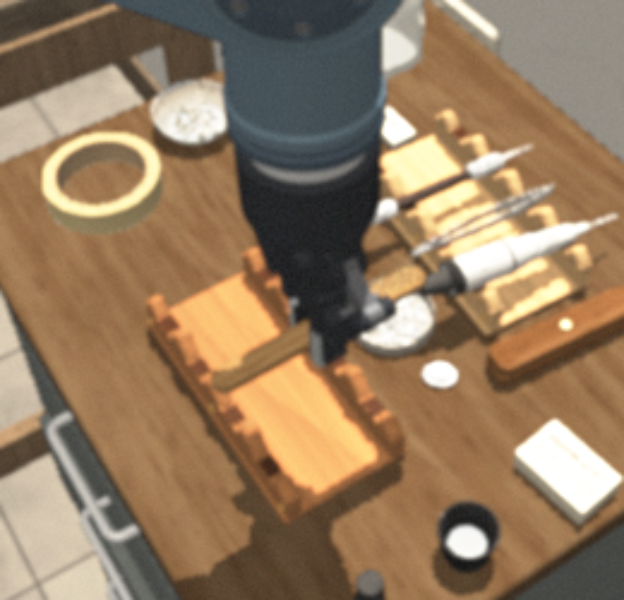

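Request:
step_arm:
  commands:
    - [0, 0.5, 0, 0, 0, 0, 0]
    - [0, 0, 0, 0.4, 0, -0.4, 0]
    - [0, 0, 0, 0.8, 0, -0.8, 0]
    - [0, 0, 0, 0.9, 0, -0.9, 0]
    - [0, 0, 0, 0.9, 0, -0.9, 0]
    - [0, 0, 0, 0.9, 0, -0.9, 0]
    - [0, 0, 0, 0.9, 0, -0.9, 0]
    - [0, 0, 0, 0.9, 0, -0.9, 0]
    - [0, 0, 0, 0.6, 0, -0.8, 0]
    - [0, 0, 0, 0.3, 0, -0.4, 0]

```text
time_s: 27.15
eef_pos: [0.6508, 0.0673, 0.1264]
eef_rot: [0.513, -0.512, -0.487, 0.488]
wrist_force: [0.1, -0.6, -0.3]
opening: 0.184
```

Request:
step_arm:
  commands:
    - [0, 0, 0, 0, 0, 0, 0]
    - [0, 0, 0, 0, 0, 0, 0]

```text
time_s: 27.35
eef_pos: [0.649, 0.0653, 0.1266]
eef_rot: [0.514, -0.512, -0.486, 0.488]
wrist_force: [-0.6, -0.5, -0.5]
opening: 0.183
```

Run:
```python
from h import *
goto(N(.072,0,.025),YB)
```

```text
pos [0.649  0.0653 0.1266] open 0.183 turn units [-0.03  0.01 -0.  ] shift units (goal frame) [ 0.01  3.39 -0.12] world d [ 3.700e-03  1.000e-04 -1.016e-01]
```

Request:
step_arm:
  commands:
    - [0, 0, 0, 0, 0.7, -0.05, 0]
    - [0, 0, 0, 0, 0.9, 0, 0]
    - [0, 0, 0, 0, 0.8, 0, 0]
    - [0, 0, 0, 0, 0.5, 0, 0]
    - [0, 0, 0, 0, 0.2, 0, 0]
    - [0, 0, 0, 0, 0.1, 0, 0]
    - [0, 0, 0, 0, 0.1, 0, 0]
    - [0, 0, 0, 0, 0.1, 0, 0]
    - [0, 0, 0, 0, 0, 0, 0]
    - [0, 0, 0, 0, 0, 0, 0]

```text
time_s: 28.35
eef_pos: [0.6523, 0.0651, 0.0269]
eef_rot: [-0.513, 0.513, 0.487, -0.487]
wrist_force: [0.3, 0.7, -0.1]
opening: 0.182
```

Run:
```python
from h import *
goto(N(.072,0,.018),YB);print(ctrl.get_obs()["wrist_force"])
im,d=ctrl.camera("scene");cv2.imwrite("pics/b8.png",cv2.resize(im[150:350,280:540],None,fx=2.4,fy=2.4))
```

```text
pos [0.6523 0.0651 0.0269] open 0.182 turn units [ 0.01  0.   -0.  ] shift units (goal frame) [ 0.01  0.3  -0.01] world d [ 0.0004  0.0003 -0.0089]
[ 0.26197432  0.74700297 -0.11955118]
```

View pics/b8.png

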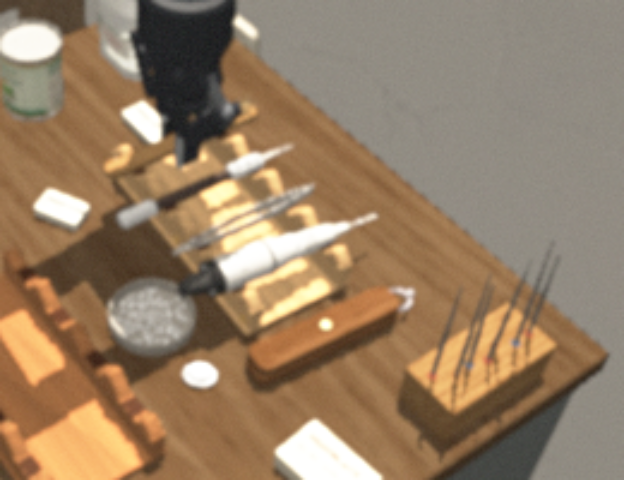

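Request:
step_arm:
  commands:
    - [0, 0, 0, 0, 0.1, 0, 0]
    - [0, 0, 0, 0, 0.1, 0, 0]
    - [0, 0, 0, 0, 0.06, 0, 0]
    - [0, 0, 0, 0, 0.04, 0, 0]
    - [0, 0, 0, 0, 0, 0, 0]

```text
time_s: 28.9
eef_pos: [0.6526, 0.0662, 0.0185]
eef_rot: [0.513, -0.513, -0.487, 0.486]
wrist_force: [-2.3, 4.0, 7.6]
opening: 0.182
```

Request:
step_arm:
  commands:
    - [0, 0, 0, 0, 0, 0, 0.2]
    - [0, 0, 0, 0, 0, 0, 0.24]
    - [0, 0, 0, 0, 0, 0, 0.3]
    - [0, 0, 0, 0, 0, 0, 0.35]
    - [0, 0, 0, 0, 0, 0, 0.35]
    - [0, 0, 0, 0, 0, 0, 0.35]

```text
time_s: 29.5
eef_pos: [0.6519, 0.0649, 0.0172]
eef_rot: [0.513, -0.513, -0.487, 0.487]
wrist_force: [0.1, 0.7, 0.0]
opening: 0.35
```

Request:
step_arm:
  commands:
    - [0, 0, 0, 0, -0.5, 0, 0.35]
    - [0, 0, 0, 0, -1, 0, 0.35]
    - [0, 0, 0, 0, -1, 0, 0.35]
    - [0, 0, 0, 0, -1, 0, 0.35]
    - [0, 0, 0, 0, -0.5, 0.5, 0.35]
    - [0, 0, 0, 0.5, 0, 1, 0.35]
    - [0, 0, 0, 0.8, 0, 1, 0.35]
    - [0, 0, 0, 1, 0, 1, 0.35]
    - [0, 0, 0, 1, 0, 1, 0.35]
    - [0, 0, 0, 1, 0, 1, 0.35]

```text
time_s: 30.5
eef_pos: [0.4931, 0.2034, 0.1388]
eef_rot: [-0.513, 0.513, 0.487, -0.486]
wrist_force: [1.0, 0.5, 0.4]
opening: 0.347
```

Request:
step_arm:
  commands:
    - [0, 0, 0, 1, 0, 1, 0.35]
    - [0, 0, 0, 1, 0, 0.8, 0.35]
    - [0, 0, 0, 1, 0, 0, 0.35]
    - [0, 0, 0, 1, 0, 0, 0.35]
    - [0, 0, 0, 1, 0, 0, 0.35]
    - [0, 0, 0, 0, 0, 0, 0.35]
    - [0, 0, 0, 0, 0, 0, 0.35]

```text
time_s: 31.2
eef_pos: [0.4477, 0.3554, 0.1381]
eef_rot: [-0.512, 0.513, 0.487, -0.487]
wrist_force: [-0.0, -0.8, -0.6]
opening: 0.352
```

Run:
```python
from h import *
c=np.array([.649,-.0065]);X=np.array([np.cos(YB),np.sin(YB)]);Y=np.array([-X[1],X[0]])
for cam in("top","scene"):
    im,d=ctrl.camera(cam)
    cv2.imwrite(f"pics/c_{cam}.png",cv2.resize(im[120:290,200:440] if cam=="top" else im[150:350,280:540],None,fx=2.4,fy=2.4))
    for n in("handpiece","tweezers","graver","brass_brush","ring_clamp"):
        P,p=see(cam,n,d)
        if P is None: print(cam,n,None);continue
        Q=P[P[:,2]>.018] if n!="ring_clamp" else P[P[:,2]>.012]
        cc,s,a=pca(Q);dd=cc-c
        print(cam,n,round(p,2),"rest frame",(dd@X).round(4),(dd@Y).round(4),"w",cc.round(4),np.round(s,4),"ang",np.degrees(a).round(1),"z",np.percentile(Q[:,2],[5,50,98]).round(3))
```

```text
top handpiece 0.62 rest frame -0.0051 -0.0697 w [ 0.6403 -0.0758] [0.0272 0.1736] ang -3.5 z [0.043 0.055 0.064]
top tweezers 0.68 rest frame 0.0542 -0.0233 w [ 0.7019 -0.0326] [0.0048 0.0145] ang 1.1 z [0.034 0.04  0.042]
top graver 0.68 rest frame -0.0134 0.0248 w [0.6369 0.019 ] [0.013  0.1502] ang -3.0 z [0.037 0.042 0.046]
top brass_brush 0.61 rest frame 0.0017 0.0736 w [0.6545 0.067 ] [0.0172 0.1509] ang -4.4 z [0.036 0.039 0.048]
top ring_clamp 0.73 rest frame 0.0043 -0.1329 w [ 0.6464 -0.1394] [0.0262 0.1457] ang -5.1 z [0.019 0.022 0.026]
scene handpiece 0.94 rest frame -0.0106 -0.0709 w [ 0.6347 -0.0767] [0.0293 0.16  ] ang 0.5 z [0.04  0.054 0.063]
scene tweezers 0.81 rest frame 0.0053 -0.0227 w [ 0.6531 -0.0294] [0.0259 0.1246] ang 4.7 z [0.031 0.036 0.042]
scene graver 0.7 rest frame -0.0101 0.0255 w [0.6403 0.0195] [0.0206 0.1525] ang -3.5 z [0.036 0.041 0.045]
scene brass_brush 0.78 rest frame 0.0036 0.0776 w [0.6567 0.0708] [0.0321 0.1506] ang -3.0 z [0.034 0.039 0.049]
scene ring_clamp 0.57 rest frame 0.006 -0.136 w [ 0.6479 -0.1426] [0.0288 0.144 ] ang -6.4 z [0.016 0.022 0.025]
```

View pics/c_top.png

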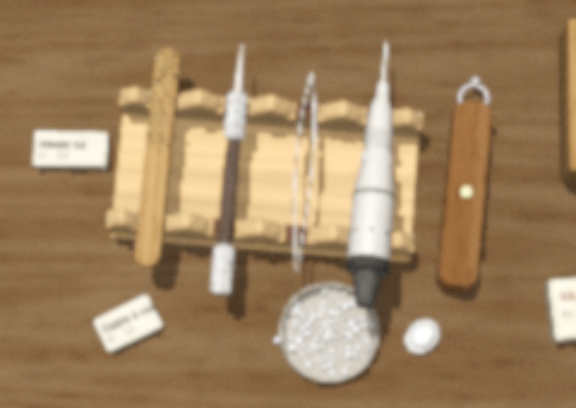

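View pics/c_scene.png

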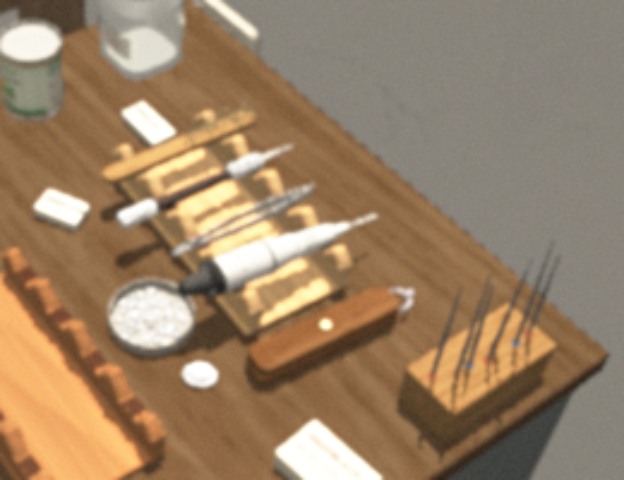

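```bash
python3 -c "
from bench import ctrl
print(ctrl.hand_in());print(ctrl.get_obs()['time_s'])"
```

```text
the job is handed in; nothing more can be done
None
the job is handed in; nothing more can be done
```

All four tools are on the pale bench rest, in order from the ring clamp outward: handpiece, tweezers, graver, brush. I handed the job in at about 31 s. Each tool was lowered until it touched or was within a few millimetres of its notch, then released; the arm was clear of everything at the end.

| Tool | Notch line (mm) | Measured y, top / scene camera (mm) | Measured x (mm) |
|---|---|---|---|
| handpiece | -72 | -70 / -71 | -5 to -11 |
| tweezers | -24 | -23 / -23 | +5 |
| graver | +24 | +25 / +26 | -10 to -13 (thin tip missed, so really about -4) |
| brush | +72 | +74 / +78 | +2 to +4 |

- **Limits:** these positions fall within the required 12 mm of the notch line and 25 mm lengthways. The pictures show every tool lying across both rails.
- **Ring clamp:** it stayed within about 2 mm of where it started.
- **Disagreements:**
  - The top camera's network saw only the tip of the tweezers. Their lengthways position rests on the scene camera and on the top picture viewed by eye.
  - The scene camera's angles for the handpiece and tweezers differ by 4 to 8 degrees from the rest's x. The top camera gave 0.5 degrees for the handpiece, and the tweezers look straight in its picture. All are within the 0.25 rad (14 degrees) allowed.

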